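# Click the socket case shut at both corners

## Robot

A 6-joint arm with a two-finger parallel gripper is mounted at the origin on the work surface. World frame = base frame: x ahead of the robot, y to its left, z up, the work surface at z = 0. Lengths are in m, angles in degrees, forces in N, time in s.
With the tool pointing down it reaches from about 0.4 to 0.825 m from the base axis. Payload 7 kg.
Tool frame: the origin (TCP) lies midway between the tips of the shut fingers; the grasp point (between the pads) lies 19 mm behind it; z points along the fingers, y is the line along which they close (so a half turn about z gives the same grasp; the last joint's range is limited). The gripper opens to 88 mm and grips with 3 to 60 N. Pads are 19 mm wide; open, the fingers measure 130 mm over their backs; the gripper's body (78 mm by 193 mm) begins 47 mm behind the grasp point.
Start: joints at [82.97, 20.546, 0.682, 0, -70.136, -16.507], TCP at [0.27, 0.619, 0.227] pointing down, gripper open.
Joint ranges: [-176.03, 176.03], [-82.01, 121.73], [-58.28, 71.71], [-173.87, 95.51], [-174.79, -0.11], [-173.66, 173.66]. Speed limits (degrees/s): [136.94, 136.94, 172.46, 180, 180, 180].

## Interface

Orientations are given as [roll, pitch, yaw] about the fixed x, y, z axes, in that order (R = Rz(yaw) Ry(pitch) Rx(roll)).
In Python, from plant import r, eyes, workorder gives the robot as it stands.
- The arm moves only by the tool step_arm, never from a script. Its argument "plan" is a list of rows, each a list of 5 numbers: the shift along the tool's x, y, z each as a share of 25 cm, from -1 to 1, then the turn about the tool's z as a share of 60 degrees, from -1 to 1, then the finger opening in mm, from 0 to 87.6. In form: [[x, y, z, turn, jaw], ...]. A call has 1 to 12 rows; each row is the pose to reach, as a shift and turn from the pose commanded when the call began, along the tool's axes at that moment; what a row does not reach only later rows make up. A row lasts 1/12 s, in which the tool goes at most 41.7 mm and 7.16 degrees, less where a joint would pass 70% of its speed; a pose out of reach is approached as far as the arm can. A call with a number of a shift or a turn outside -1 to 1 is refused whole. A call with a gripper value outside its range is refused whole. The fingers move at their own pace and stop on an object; "newtons" is the grip in N (left out, the last holds). Time passes only in rows, so rows that repeat a pose let the fingers close. It gives the time, the measured TCP pose, the force, the opening and the grip force at its end, in the units of the state.
- r.get_state(): the state, without advancing time (a new reading comes with each control period).
- eyes.capture(name): name is "scene" or "top" or "wrist"; returns the picture (384x512x3 uint8, red, green, blue); there is no depth.
- eyes.camera_model(name): a dict with "fov_y" (degrees; the focal length in pixels is half the picture's height over the tangent of half this angle, whatever the lens; pixels are square), "cx", "cy" (the principal point, pixels), "world_to_cam" (4x4, takes a point from world to camera coordinates); the wrist camera has in their place "hand_eye" (4x4, takes a point from camera to tool coordinates, whose origin is the TCP and whose axes are the flange's). Camera axes: x right, y up, looking along -z (the intrinsics and any distortion apply to the point x, -y, -z); pixel columns grow to the right and rows downward; lengths in m; the calibration is good to about 2 mm. A picture is of the moment at which its call begins: read the wrist's pose just before it. camera_model takes no time and is no camera call.
- workorder.close_job(): hands the job in; it is judged then, once.
The state is a dict: "time_s": time; "joints": joint angles; "qd": joint speeds; "joint_torque": joint torques, N m; "tcp_pos": TCP position; "eef_rot": TCP orientation; "contact_force": force on the tool from outside, world axes, zero at the start; "moment": the same for the moment, N m; "gripper_width": finger opening in m; "gripper_force": force on a finger pad.
Only numpy, scipy, OpenCV 4.12 (cv2) and the standard library are available. Lean on these libraries where they do the work, as an engineer would, in place of code of your own. Each camera call takes 0.05 s, during which the arm holds its last target. There are 200 camera calls.

## Task

Swing the open lid of the socket case down and press it shut until the spring catches at both of its front corners have clicked home and hold it. Press gently, never with more than about 40 N: each corner gives way at its own depth, so feel for the click and stop on the rubber stop. Leave the jar, the wrench and the spray can where they stand.

Things in the scene. Friction and masses are not known exactly. Their poses are not given: they have to be found in the camera images.
- case: Black plastic socket case bolted to the bench, 170 (its x) x 260 (its y) x 70 mm high. Origin: centre of its underside, on the bench. Its x points from the front (catch side, nearer the robot) to the hinge, z up. The sockets lie below the rim. A screwed steel frame along the front wall carries two roller catches and rubber stops; its height differs by up to 20 mm from start to start.
- lid_hinge (a point): Point on the hinge axis at the middle of the case's far edge: 85 mm from the case's origin along its x, 70 mm up. The axis is parallel to the case's y.
- lid (a joint): Opening angle of the lid, rad: 0 = lying flat on the rim, 1.57 = upright, 1.9 = the most, leaning back. It starts open by 1.3 to 1.8. The hinge is stiff: the lid stays at any angle and takes about 1 to 6 N to push along. Lowered, unpressed, it comes to rest on the catches at 0.08 to 0.21; shut, it stands at 0 to 0.12, as the catches are set.
- lid_panel: The grey lid: a plain plate, 185 mm from hinge to front edge (15 mm past the case's front), 260 mm wide, 8 mm thick. Origin: as lid_hinge, in its underside; the lid runs along its -x, its z points out of the outer (top) face, 8 mm off. It is springy: it twists about its x, so that the front corners move up and down separately by up to 20 mm.
- lid_left (a point): Where to press the left (+y of the case) corner: on the outer face above the catch, 165 mm from the hinge axis, 100 mm from the middle. A tongue below it rests on the catch's roller. Pressed with 4 to 14 N it slips past, the force drops and the corner sinks about 15 mm, onto a rubber stop that gives 1 to 3 mm, then is hard. Home, the point is 74 to 97 mm above the bench: only the press tells.
- lid_right (a point): The same point over the right (-y) catch. The two corners click separately and up to 3 mm apart in height; one can be home while the other stands up. A slow push (20 mm/s) that has grown past 18 N has passed the catch and stands on the stop.
- catch_left (a joint): How far the left catch's spring roller is pushed outwards, m: 0 = free (lid not yet on it, or only resting on it), up to 0.0055 as the tongue passes, and 0.002 to 0.0045 when the corner is home and let go (less while pressed), since the roller then bears on the tongue from above and holds it down.
- catch_right (a joint): The same for the right (-y) catch.
- jar: Glass jar, 60 mm across, 70 mm high, loose, left (+y) of the case. Origin: centre of its underside.
- wrench: Steel wrench, 160 mm long, lying flat and loose, right (-y) of the case. Origin: middle of its underside.
- can: Spray can, 60 mm across, 170 mm high, loose, beyond the case's far left corner. Origin: centre of its underside.

How it is judged:
By the outcome, as a careful person would: the job done as asked, in the order asked, and still so for the second after the job is handed in, with the robot touching nothing.
It also fails if it takes over 54 s, if anything falls off the work surface, if the arm or the gripper's body presses on something with over 40 N, if the wrist force passes 120 N, or if a joint passes its speed limit or range.

## Working session

There is one attempt and no reset: what is moved stays moved. The work goes in short steps, Python scripts to look and compute and a tool call to move; the robot and the scene stay as the last step left them, time stands still between calls to the robot, and variables do not carry over. Pictures are saved under pics/ and viewed, at most 10 in all, crops included, and the job is handed in when it is done.

Besides the shell and the picture viewer there is one more tool, called as name([rows], argument=value, ...), one row to a line, values as JSON. step_arm: Moves the arm, as the interface text tells. Its arguments: {"type":"object","properties":{"plan":{"type":"array"},"newtons":{"type":"number"}},"required":["plan"]}

```bash
mkdir -p pics
python3 - <<'E'
from plant import r, eyes
import cv2,numpy as np
s=r.get_state();print(s['time_s'],s['tcp_pos'],s['eef_rot'],s['gripper_width'])
a=[eyes.capture(n) for n in('scene','top')]
for n,i in zip(('scene','top'),a):
    cv2.imwrite(f'pics/{n}0.png',i[...,::-1]); m=eyes.camera_model(n); print(n,{k:(np.round(v,4).tolist() if k=='world_to_cam' else v) for k,v in m.items()})
print(eyes.camera_model('wrist'))
E
```

```text
0.0 [0.26938588 0.61838752 0.22563419] [ 1.79906259e+02 -9.15979063e-03 -2.35418778e+01] 0.08736004650549987
scene {'fov_y': 56.57738051997029, 'cx': 259.30498244782626, 'cy': 191.55868206009364, 'world_to_cam': [[0.2391, 0.9709, 0.0104, -0.2235], [-0.7959, 0.1898, 0.5749, 0.3988], [0.5562, -0.1457, 0.8182, -1.4662], [0.0, 0.0, 0.0, 1.0]]}
top {'fov_y': 43.04860040745089, 'cx': 248.07210154962308, 'cy': 192.31183918760797, 'world_to_cam': [[0.0294, -0.9995, 0.0093, 0.0532], [0.9848, 0.0305, 0.1711, -0.6019], [-0.1713, 0.0041, 0.9852, -1.3489], [0.0, 0.0, 0.0, 1.0]]}
{'fov_y': 62.247541764290375, 'cx': 260.4203877449621, 'cy': 194.5420579086482, 'hand_eye': array([[ 3.96758454e-05,  9.51901907e-01,  3.06402934e-01,
         8.32296258e-02],
       [ 9.99999932e-01,  7.47639873e-05, -3.61758366e-04,
         1.28874713e-04],
       [-3.67266384e-04,  3.06402928e-01, -9.51901839e-01,
        -1.58554857e-01],
       [ 0.00000000e+00,  0.00000000e+00,  0.00000000e+00,
         1.00000000e+00]])}
```

View pics/scene0.png

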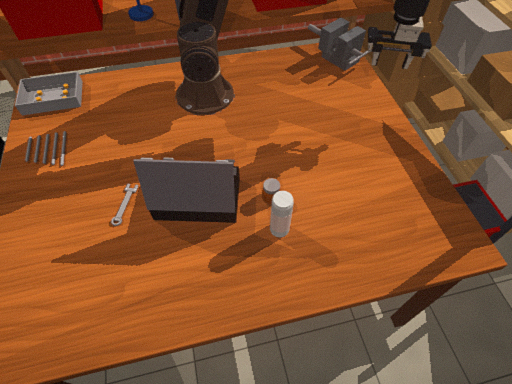

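View pics/top0.png

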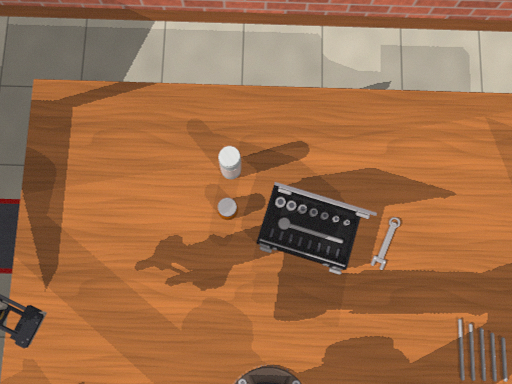

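The scene view shows the lid standing open: its top edge runs about (137,158)–(237,161), with the black case back below it. The top view shows the case interior, front edge about (258,243)–(346,269), with the jar at (227,207), can at (230,160) and wrench at (388,243). I'll enlarge both for the corners.

Run:
```python
import cv2,numpy as np
t=cv2.imread('pics/top0.png')[170:285,240:400];s=cv2.imread('pics/scene0.png')[145:235,125:250]
t=cv2.resize(t,None,fx=5,fy=5,interpolation=2)[:575];s=cv2.resize(s,None,fx=6,fy=6,interpolation=2)
cv2.imwrite('pics/t1.png',t);cv2.imwrite('pics/s1.png',s)
```

```text
(no output)
```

View pics/t1.png

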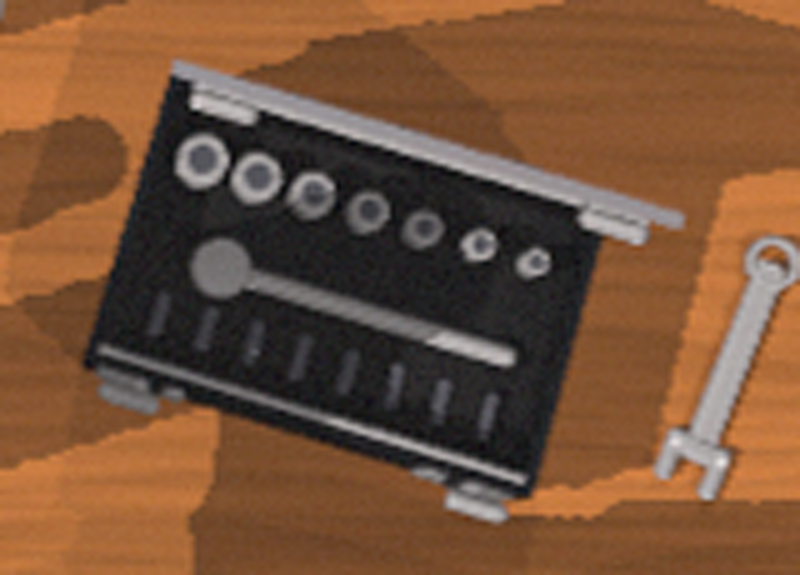

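View pics/s1.png

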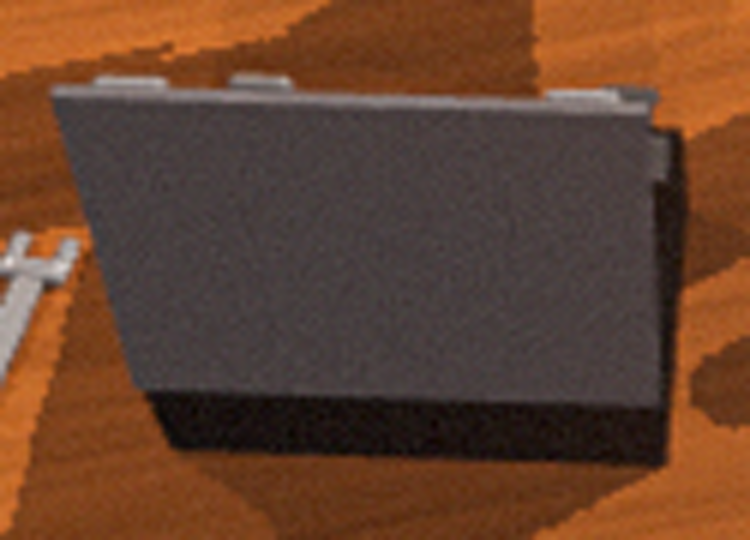

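The crops show case bottom far corners at scene (154.2,220) and (235.8,222.7), and front rim corners at top (257,243.6) and (345.4,269.4). The lid's free outer edge corners are at scene (134.2,161.3) and (232.5,163.7), and at top (274.6,183) and (376.4,212.5).

```bash
cat > h.py <<'E'
import numpy as np
from plant import eyes
def ray(n,u,v):
    m=eyes.camera_model(n);f=192/np.tan(np.radians(m['fov_y']/2));W=np.array(m['world_to_cam'])
    d=W[:3,:3].T@np.array([(u-m['cx'])/f,-(v-m['cy'])/f,-1]);return -W[:3,:3].T@W[:3,3],d/np.linalg.norm(d)
def onz(n,u,v,z):
    o,d=ray(n,u,v);return o+d*(z-o[2])/d[2]
def tri(a,b):
    (o,d),(p,e)=ray(*a),ray(*b);k=np.linalg.lstsq(np.c_[d,-e],p-o,rcond=None)[0]
    x,y=o+d*k[0],p+e*k[1];return (x+y)/2,np.linalg.norm(x-y)
E
python3 - <<'E'
from h import *
np.set_printoptions(precision=4,suppress=True)
fr,fl=onz('scene',154.2,220,0),onz('scene',235.8,222.7,0)
nl,nr=onz('top',257,243.6,.07),onz('top',345.4,269.4,.07)
print('far R,L',fr,fl,np.linalg.norm(fr-fl));print('near L,R',nl,nr,np.linalg.norm(nl-nr))
print('depth',np.linalg.norm(fl-nl),np.linalg.norm(fr-nr))
for a,b in((fr,fl),(nr,nl)):
    d=(b-a)[:2];print('yaw',np.degrees(np.arctan2(-d[0],d[1])))
L=tri(('scene',232.5,163.7),('top',274.6,183));R=tri(('scene',134.2,161.3),('top',376.4,212.5));print('lid',L,R)
hl,hr=onz('scene',234.7,212.5,.07),onz('scene',147.5,209.7,.07);print('hinge',hl,hr,np.linalg.norm(hl-hr))
print('jar',onz('top',227,205,.07),'can',onz('top',229,154,.17))
E
```

```text
far R,L [ 0.5546 -0.2467  0.    ] [0.6239 0.0006 0.    ] 0.25689406004402165
near L,R [0.4525 0.0422 0.07  ] [ 0.3887 -0.2042  0.07  ] 0.2545999962903798
depth 0.18979556451778798 0.18497851620525033
yaw -15.669200252320097
yaw -14.515279633950062
lid (array([0.5913, 0.0084, 0.2491]), np.float64(0.0023948538764168893)) (array([ 0.5249, -0.2414,  0.2507]), np.float64(0.004331658718468433))
hinge [ 0.6295 -0.0008  0.07  ] [ 0.5596 -0.2508  0.07  ] 0.2596720111077236
jar [0.5586 0.1298 0.07  ] can [0.6814 0.1256 0.17  ]
```

step_arm([
  [0.1,0.1,-0.44,-0.137,0],
  [0.82,0.73,-0.44,-0.137,0],
  [0.82,0.73,-0.44,-0.137,0],
  [0.82,0.73,-0.44,-0.137,0],
  [0.82,0.73,-0.44,-0.137,0],
  [0.82,0.73,-0.44,-0.137,0],
  [0.82,0.73,-0.44,-0.137,0],
  [0.82,0.73,-0.44,-0.137,0],
  [0.82,0.73,-0.44,-0.137,0],
  [0.82,0.73,-0.44,-0.137,0],
])

```text
time_s: 0.93
tcp_pos: [0.3851, 0.3686, 0.3371]
eef_rot: [-179.9, 0.0, -15.4]
contact_force: [-0.5, 0.2, -0.4]
gripper_width: 0.0262
gripper_force: 0.0
```

step_arm([
  [0.71,0.84,0,0,0],
  [0.71,0.84,0,0,0],
  [0.71,0.84,0,0,0],
  [0.71,0.84,0,0,0],
  [0.71,0.84,0,0,0],
  [0.71,0.84,0,0,0],
  [0.71,0.84,0,0,0],
  [0.71,0.84,0,0,0],
  [0.71,0.84,0,0,0],
])

```text
time_s: 1.68
tcp_pos: [0.5006, 0.1198, 0.3355]
eef_rot: [179.9, 0.1, -15.4]
contact_force: [-0.3, 0.3, -0.4]
gripper_width: 0.0006
gripper_force: 0.0
```

step_arm([
  [0.71,0.84,0,0,0],
  [0.71,0.84,0,0,0],
  [0.71,0.84,0,0,0],
  [0.71,0.84,0,0,0],
  [0.71,0.84,0,0,0],
  [0.71,0.84,0,0,0],
  [0.71,0.84,0,0,0],
  [0.71,0.84,0,0,0],
  [0.71,0.84,0,0,0],
])

```text
time_s: 2.43
tcp_pos: [0.6166, -0.1287, 0.3348]
eef_rot: [180.0, 0.1, -15.4]
contact_force: [-0.5, 0.4, 0.7]
gripper_width: 0.0003
gripper_force: 0.0
```

Run:
```python
from plant import eyes
import cv2,numpy as np
a=eyes.capture('scene')[50:242,80:300];w=eyes.capture('wrist')
a=cv2.resize(a,(440,384));cv2.imwrite('pics/c2.png',np.hstack([a,cv2.resize(w,(360,384))])[...,::-1])
```

```text
(no output)
```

View pics/c2.png

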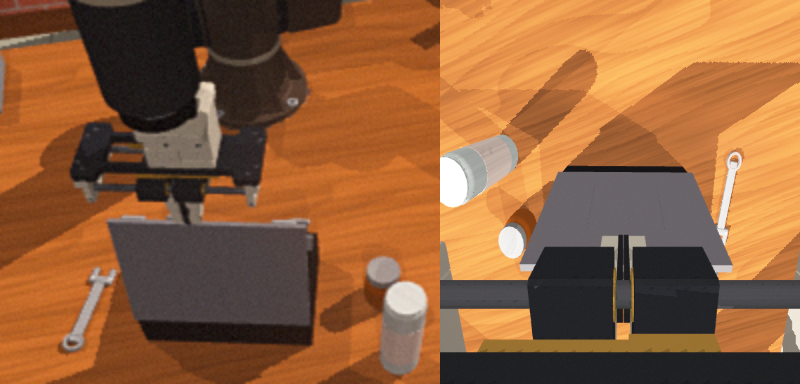

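The scene half shows the closed fingers above and beyond the lid's free edge. In the wrist half, the tips at (622,240) lie over the outer face, between the free edge (row 268) and the hinge (row 172). The jar and can are clear. I'll lower behind the lid.

step_arm([
  [0,0,0.12,0,0],
  [0,0,0.22,0,0],
  [0,0,0.26,0,0],
  [0,0,0.3,0,0],
  [0,0,0.34,0,0],
  [0,0,0.38,0,0],
  [0,0,0.42,0,0],
  [0,0,0.46,0,0],
  [0,0,0.5,0,0],
  [0,0,0.5,0,0],
])

```text
time_s: 3.37
tcp_pos: [0.615, -0.1292, 0.209]
eef_rot: [180.0, 0.2, -15.3]
contact_force: [-0.4, -0.5, -0.6]
gripper_width: 0.0004
gripper_force: 0.0
```

step_arm([
  [-0.08,0,0,0,0],
  [-0.13,0,0,0,0],
  [-0.17,0,0,0,0],
  [-0.21,0,0,0,0],
  [-0.25,0,0.01,0,0],
  [-0.29,0,0.02,0,0],
  [-0.325,0,0.035,0,0],
  [-0.36,0,0.05,0,0],
  [-0.39,0,0.07,0,0],
  [-0.42,0,0.09,0,0],
  [-0.455,0,0.12,0,0],
  [-0.455,0,0.12,0,0],
])

```text
time_s: 4.37
tcp_pos: [0.5035, -0.0989, 0.1799]
eef_rot: [180.0, 0.2, -15.3]
contact_force: [-1.4, -0.1, -0.6]
gripper_width: 0.0004
gripper_force: 0.0
```

step_arm([
  [-0.03,0,0.025,0,0],
  [-0.055,0,0.053,0,0],
  [-0.08,0,0.082,0,0],
  [-0.1,0,0.112,0,0],
  [-0.12,0,0.145,0,0],
  [-0.141,0,0.18,0,0],
  [-0.152,0,0.207,0,0],
  [-0.163,0,0.234,0,0],
  [-0.17,0,0.255,0,0],
  [-0.177,0,0.275,0,0],
])

```text
time_s: 5.2
tcp_pos: [0.4633, -0.0875, 0.1121]
eef_rot: [180.0, 0.0, -15.3]
contact_force: [-1.4, 0.1, 1.4]
gripper_width: 0.0
gripper_force: 0.5
```

step_arm([
  [0,0,-0.1,0,0],
  [-0.04,-0.1,-0.1,0,0],
  [-0.144,-0.39,-0.1,0,0],
  [-0.144,-0.39,-0.1,0,0],
  [-0.144,-0.39,-0.1,0,0],
  [-0.144,-0.39,-0.1,0,0],
])

```text
time_s: 5.7
tcp_pos: [0.4548, 0.0177, 0.1377]
eef_rot: [-180.0, -0.0, -15.1]
contact_force: [0.2, -0.3, -0.1]
gripper_width: 0.0005
gripper_force: 0.0
```

Run:
```python
from plant import r,eyes
import cv2,numpy as np
s=r.get_state();print(s['tcp_pos'],s['contact_force'])
a=eyes.capture('scene')[90:242,100:290];w=eyes.capture('top')[150:300,200:400]
a=cv2.resize(a,(400,384));cv2.imwrite('pics/c3.png',np.hstack([a,cv2.resize(w,(400,384))])[...,::-1])
```

```text
[0.4547783  0.01774167 0.13771337] [ 0.15497272 -0.29578886 -0.06246017]
```

View pics/c3.png

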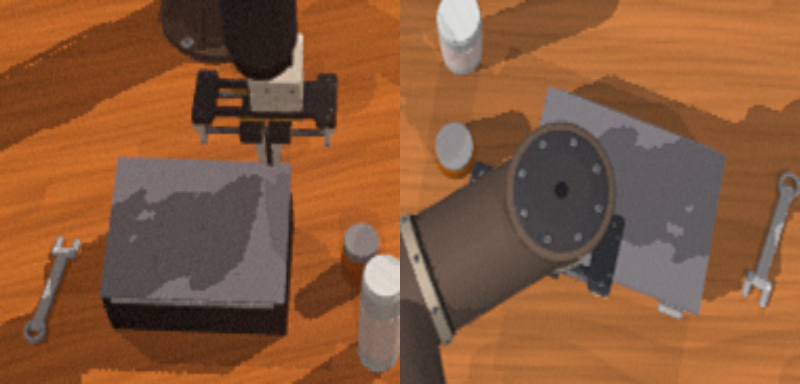

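Scene half: the lid is down, its front edge at row 160 of the crop, with the fingers over its left front corner at (268,160). The jar, can and wrench are untouched. Next I'll press the left corner slowly.

step_arm([
  [0,0,0.04,0,0],
  [0,0,0.08,0,0],
  [0,0,0.09,0,0],
  [0,0,0.097,0,0],
  [0,0,0.104,0,0],
])

```text
time_s: 6.22
tcp_pos: [0.4548, 0.0153, 0.1118]
eef_rot: [180.0, 0.0, -15.4]
contact_force: [-0.8, -0.3, 2.1]
gripper_width: 0.0009
gripper_force: 0.4
```

step_arm([
  [0,0,0.0067,0,0],
  [0,0,0.0133,0,0],
  [0,0,0.02,0,0],
])

```text
time_s: 6.47
tcp_pos: [0.4549, 0.016, 0.1069]
eef_rot: [-180.0, -0.0, -15.3]
contact_force: [-1.0, -0.0, 1.3]
gripper_width: 0.0005
gripper_force: 0.4
```

step_arm([
  [0,0,0.0067,0,0],
  [0,0,0.0133,0,0],
  [0,0,0.02,0,0],
])

```text
time_s: 6.72
tcp_pos: [0.4548, 0.0162, 0.1023]
eef_rot: [-180.0, -0.0, -15.3]
contact_force: [-5.4, 1.7, 11.7]
gripper_width: 0.0004
gripper_force: 4.9
```

step_arm([
  [0,0,0.0067,0,0],
  [0,0,0.0133,0,0],
])

```text
time_s: 6.88
tcp_pos: [0.4546, 0.0163, 0.0988]
eef_rot: [-180.0, -0.0, -15.3]
contact_force: [-2.8, 1.6, 5.7]
gripper_width: 0.0001
gripper_force: 2.6
```

step_arm([
  [0,0,0.0067,0,0],
  [0,0,0.0133,0,0],
])

```text
time_s: 7.05
tcp_pos: [0.4548, 0.0163, 0.0953]
eef_rot: [-180.0, -0.0, -15.3]
contact_force: [-1.1, 0.8, 3.1]
gripper_width: 0.0003
gripper_force: 1.3
```

step_arm([
  [0,0,0.0067,0,0],
  [0,0,0.0133,0,0],
])

```text
time_s: 7.22
tcp_pos: [0.4548, 0.0162, 0.0916]
eef_rot: [-180.0, -0.0, -15.3]
contact_force: [0.3, 0.4, -0.2]
gripper_width: 0.0003
gripper_force: 0.0
```

step_arm([
  [0,0,0.0067,0,0],
])

```text
time_s: 7.3
tcp_pos: [0.4547, 0.016, 0.0899]
eef_rot: [180.0, 0.0, -15.3]
contact_force: [0.6, 0.3, 1.3]
gripper_width: 0.0007
gripper_force: 0.0
```

step_arm([
  [0,0,0.0067,0,0],
])

```text
time_s: 7.38
tcp_pos: [0.4547, 0.016, 0.0882]
eef_rot: [180.0, 0.0, -15.3]
contact_force: [-1.3, 0.9, 4.9]
gripper_width: 0.0005
gripper_force: 2.6
```

step_arm([
  [0,0,0.005,0,0],
])

```text
time_s: 7.47
tcp_pos: [0.4547, 0.016, 0.0872]
eef_rot: [180.0, 0.0, -15.3]
contact_force: [-2.7, 2.4, 9.1]
gripper_width: 0.0006
gripper_force: 4.1
```

step_arm([
  [0,0,0.004,0,0],
])

```text
time_s: 7.55
tcp_pos: [0.4547, 0.0161, 0.0865]
eef_rot: [180.0, 0.0, -15.3]
contact_force: [-5.1, 3.1, 10.9]
gripper_width: 0.0007
gripper_force: 5.2
```

step_arm([
  [0,0,0.006,0,0],
])

```text
time_s: 7.63
tcp_pos: [0.4548, 0.0161, 0.0854]
eef_rot: [180.0, -0.0, -15.3]
contact_force: [-9.2, 3.1, 23.7]
gripper_width: 0.0002
gripper_force: 11.4
```

step_arm([
  [0,0,0.003,0,0],
])

```text
time_s: 7.72
tcp_pos: [0.4548, 0.0162, 0.0852]
eef_rot: [180.0, -0.0, -15.3]
contact_force: [-9.9, 4.0, 26.0]
gripper_width: 0.0003
gripper_force: 12.8
```

step_arm([
  [0,0,-0.1,0,0],
  [0,0.05,-0.18,0,0],
  [0,0.8,-0.18,0,0],
  [0,0.8,-0.18,0,0],
  [0,0.8,-0.18,0,0],
  [0,0.8,-0.18,0,0],
  [0,0.8,-0.18,0,0],
  [0,0.8,-0.15,0,0],
  [0,0.8,-0.11,0,0],
  [0,0.8,-0.1,0,0],
])

```text
time_s: 8.55
tcp_pos: [0.4009, -0.1771, 0.1076]
eef_rot: [180.0, 0.1, -15.4]
contact_force: [-0.1, 0.2, 0.0]
gripper_width: 0.0002
gripper_force: 0.0
```

step_arm([
  [0,0,0.0067,0,0],
  [0,0,0.0133,0,0],
])

```text
time_s: 8.72
tcp_pos: [0.4021, -0.1765, 0.1055]
eef_rot: [180.0, 0.0, -15.3]
contact_force: [-0.3, -0.1, 0.1]
gripper_width: 0.0001
gripper_force: 0.0
```

step_arm([
  [0,0,0.0067,0,0],
  [0,0,0.0133,0,0],
])

```text
time_s: 8.88
tcp_pos: [0.4022, -0.1768, 0.1029]
eef_rot: [180.0, -0.0, -15.2]
contact_force: [-3.5, -0.7, 8.8]
gripper_width: 0.0004
gripper_force: 4.1
```

step_arm([
  [0,0,0.0067,0,0],
])

```text
time_s: 8.97
tcp_pos: [0.4019, -0.1768, 0.1013]
eef_rot: [180.0, 0.0, -15.2]
contact_force: [-4.7, -1.3, 5.7]
gripper_width: 0.0007
gripper_force: 3.1
```

step_arm([
  [0,0,0.0067,0,0],
])

```text
time_s: 9.05
tcp_pos: [0.4018, -0.1768, 0.0995]
eef_rot: [180.0, 0.0, -15.2]
contact_force: [-2.3, -2.4, 4.3]
gripper_width: 0.0011
gripper_force: 2.3
```

step_arm([
  [0,0,0.0067,0,0],
])

```text
time_s: 9.13
tcp_pos: [0.402, -0.1768, 0.0978]
eef_rot: [180.0, -0.0, -15.3]
contact_force: [-2.1, -1.0, 3.4]
gripper_width: 0.0003
gripper_force: 1.7
```

step_arm([
  [0,0,0.0067,0,0],
  [0,0,0.0133,0,0],
])

```text
time_s: 9.3
tcp_pos: [0.4021, -0.1766, 0.094]
eef_rot: [-180.0, -0.0, -15.3]
contact_force: [-0.7, 0.1, 1.2]
gripper_width: 0.0003
gripper_force: 0.4
```

step_arm([
  [0,0,0.0067,0,0],
])

```text
time_s: 9.38
tcp_pos: [0.4022, -0.1766, 0.0922]
eef_rot: [-180.0, -0.0, -15.3]
contact_force: [-0.0, 0.3, 0.4]
gripper_width: 0.0005
gripper_force: 0.0
```

step_arm([
  [0,0,0.0067,0,0],
])

```text
time_s: 9.47
tcp_pos: [0.4021, -0.1766, 0.0904]
eef_rot: [-180.0, -0.0, -15.3]
contact_force: [0.9, -0.2, -0.1]
gripper_width: 0.0008
gripper_force: 0.0
```

step_arm([
  [0,0,0.0067,0,0],
])

```text
time_s: 9.55
tcp_pos: [0.402, -0.1767, 0.0887]
eef_rot: [-180.0, -0.0, -15.3]
contact_force: [-0.2, 1.2, 1.2]
gripper_width: 0.0006
gripper_force: 0.2
```

step_arm([
  [0,0,0.0067,0,0],
])

```text
time_s: 9.63
tcp_pos: [0.402, -0.1768, 0.0873]
eef_rot: [180.0, -0.0, -15.3]
contact_force: [-1.7, -0.0, 7.2]
gripper_width: 0.0004
gripper_force: 3.7
```

step_arm([
  [0,0,0.005,0,0],
])

```text
time_s: 9.72
tcp_pos: [0.402, -0.1769, 0.0862]
eef_rot: [180.0, 0.0, -15.3]
contact_force: [-3.2, 2.5, 12.6]
gripper_width: 0.0002
gripper_force: 6.0
```

step_arm([
  [0,0,0.005,0,0],
])

```text
time_s: 9.8
tcp_pos: [0.402, -0.177, 0.0854]
eef_rot: [180.0, 0.0, -15.3]
contact_force: [-6.2, 2.9, 19.5]
gripper_width: 0.0004
gripper_force: 10.0
```

step_arm([
  [0,0,0.003,0,0],
])

```text
time_s: 9.88
tcp_pos: [0.402, -0.177, 0.0851]
eef_rot: [180.0, -0.0, -15.3]
contact_force: [-8.3, 4.4, 25.1]
gripper_width: 0.0001
gripper_force: 12.4
```

Both corners clicked and reached their stops. Now I'll check that the left one stayed home.

step_arm([
  [0,0,-0.1,0,0],
  [0,-0.1,-0.14,0,0],
  [0,-0.8,-0.14,0,0],
  [0,-0.8,-0.14,0,0],
  [0,-0.8,-0.14,0,0],
  [0,-0.8,-0.14,0,0],
  [0,-0.8,-0.1,0,0],
  [0,-0.8,-0.07,0,0],
  [0,-0.8,-0.055,0,0],
  [0,-0.8,-0.042,0,0],
])

```text
time_s: 10.72
tcp_pos: [0.4539, 0.0154, 0.0937]
eef_rot: [179.9, 0.1, -15.3]
contact_force: [-0.3, 0.5, 0.0]
gripper_width: 0.0004
gripper_force: 0.0
```

step_arm([
  [0,0,0.0067,0,0],
  [0,0,0.0133,0,0],
])

```text
time_s: 10.88
tcp_pos: [0.4545, 0.0151, 0.0911]
eef_rot: [180.0, 0.0, -15.4]
contact_force: [-1.1, 0.4, 0.1]
gripper_width: 0.0002
gripper_force: 0.0
```

step_arm([
  [0,0,0.0067,0,0],
  [0,0,0.0133,0,0],
])

```text
time_s: 11.05
tcp_pos: [0.4548, 0.0154, 0.0881]
eef_rot: [-180.0, -0.0, -15.4]
contact_force: [-1.7, 0.0, 6.0]
gripper_width: 0.0005
gripper_force: 2.9
```

Left is still home: no contact until about 89 mm. I'll retreat upward and look.

step_arm([
  [0,0,-0.15,0,0],
  [0,0,-0.3,0,0],
  [0,0,-0.45,0,0],
  [0,0,-0.6,0,0],
  [-0.1,0,-0.7,0,0],
  [-0.1,0,-0.7,0,0],
  [-0.1,0,-0.7,0,0],
])

```text
time_s: 11.63
tcp_pos: [0.4307, 0.0229, 0.2649]
eef_rot: [-179.8, -0.2, -15.3]
contact_force: [0.3, 0.6, -0.9]
gripper_width: 0.0003
gripper_force: 0.0
```

Run:
```python
from plant import eyes
import cv2
a=eyes.capture('scene')[120:242,90:300];cv2.imwrite('pics/c4.png',cv2.resize(a,(798,464))[...,::-1])
```

```text
(no output)
```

View pics/c4.png

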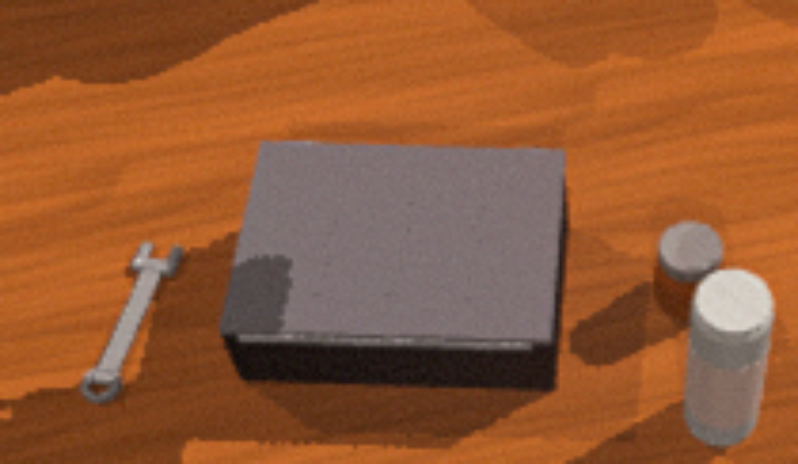

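The lid is flat and shut, front edge level from (262,143) to (563,150), and the wrench, jar and can are where they stood. Handing in.

```bash
python3 -c "
from plant import workorder;print(workorder.close_job())"
```

```text
the job is handed in; nothing more can be done
None
```

The lid is shut: both front corners clicked and were pressed onto their stops with no measured force above about 28 N; a re-check found the left still home. The jar, wrench and can were not touched, and the job was handed in at about 12 s (no verdict was returned).

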